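Put the drill case back in the bin and push the end stop snug

ROBOT

A 6-joint arm with a two-finger parallel gripper is mounted at the origin on the work surface. World frame = base frame: x ahead of the robot, y to its left, z up, the work surface at z = 0. Lengths are in m, angles in rad, forces in N, time in s.
With the tool pointing down it reaches from about 0.375 to 0.975 m from the base axis. Payload 3.8 kg.
Tool frame: the origin (TCP) lies at the very end of the fingers, on their centre line; the grasp point (between the pads) lies 19 mm behind it; z points along the fingers, y is the line along which they close (so a half turn about z gives the same grasp; the last joint's range is limited). The gripper opens to 85 mm and grips with 20 to 120 N. Pads are 22 mm wide; open, the fingers measure 114 mm over their backs; the gripper's body (76 mm by 85 mm) begins 54 mm behind the grasp point. The pads swing forward as they close: fully open they stand 13 mm farther back than shut.
Start: joints at [1.176, 0.264, 1.604, -0, 1.274, -0.037], TCP at [0.236, 0.632, 0.231] pointing down, gripper open.
Joint ranges: [-2.63, 2.63], [-0.94, 2.18], [0.31, 2.57], [-1.31, 4.45], [0, 2.66], [-2.55, 2.55]. Speed limits (rad/s): [2.57, 2.57, 3.14, 3.14, 3.14, 3.14].

INTERFACE

Orientations are given as a 3x3 rotation matrix whose columns are the frame's x, y, z axes.
In Python, from bench import r gives the robot as it stands.
- The arm moves only by the tool apply_moves, never from a script. Its argument "motion" is a list of rows, each a list of 7 numbers: the shift along the tool's x, y, z in m, then the turn, a rotation vector about the tool's x, y, z in degrees, then the closure, from 0 (fully open) to 1 (shut). A call has 1 to 5 rows; each row is the pose to reach, as a shift and turn from the pose commanded when the call began, along the tool's axes at that moment; what a row does not reach only later rows make up. A row lasts 1/12 s, in which the tool goes at most 41.7 mm and 7.16 degrees, less where a joint would pass 70% of its speed; a pose out of reach is approached as far as the arm can. A call with a gripper value outside its range is refused whole. The fingers move at their own pace and stop on an object; the grip force is fixed at half the most. Time passes only in rows, so rows that repeat a pose let the fingers close. It gives the time, the measured TCP pose, the force, the opening and the grip force at its end, in the units of the state.
- r.read_state(): the state, without advancing time (a new reading comes with each control period).
- r.read_camera(name): name is "side" or "top" or "wrist"; returns the picture (420x560x3 uint8, red, green, blue); there is no depth.
- r.camera_info(name): a dict with "camera_matrix" (3x3 intrinsics, pixels), "k1" (the pictures are not rectified: a ray, as slopes to the right and down, at radius r is drawn at 1 + k1 r^2 times it, then the intrinsics apply), "T" (4x4, takes a point from camera to world coordinates). Camera axes: x right, y up, looking along -z (the intrinsics and any distortion apply to the point x, -y, -z); pixel columns grow to the right and rows downward; lengths in m; the calibration is good to about 2 mm. A picture is of the moment at which its call begins: read the wrist's pose just before it. camera_info takes no time and is no camera call; for the wrist camera it gives the pose at the moment of the call.
- r.hand_in(): hands the job in; it is judged then, once.
The state is a dict: "time_s": time; "joint_pos": joint angles; "qvel": joint speeds; "joint_efforts": joint torques, N m; "tcp_pos": TCP position; "tcp_rot": TCP orientation; "force": force on the tool from outside, world axes, zero at the start; "moment": the same for the moment, N m; "finger_gap": opening from 0.0 (shut) to 1.0 (fully open); "grip_force": force on a finger pad.
Only numpy, scipy, OpenCV 4.12 (cv2) and the standard library are available. Lean on these libraries where they do the work, as an engineer would, in place of code of your own. Each camera call takes 0.05 s, during which the arm holds its last target. There are 200 camera calls.

TASK

A steel drill case has been left lying on the bench: stand it on end in the grey case bin, next to the two already there, between them and the sliding end stop. Then push the stop up against the row with a light but definite press, so that all three cases stand upright and snug against the end plate and nothing rattles; set the case down rather than letting it fall, do not ram the row, and leave the other things on the bench alone.

Things in the scene. Friction and masses are not known exactly. Their poses are not given: they have to be found in the camera images.
- case_new: Closed hinged steel drill case, 130 (x) x 60 (y) x 32 mm (z), about 0.34 kg (a quarter more or less), lying on a broad face on the bench. Origin: centre of the face it lies on at the start, so its middle is 16 mm along +z. Clasp and hinges do not stick out; it may go in either end up, either way round.
- case_a: A like case (130 x 60 x 32 mm) standing in the bin, nearest the fixed end plate, up to 6 mm from it. Origin: centre of its underside; x along its 60 mm width (across the bin), y along its 32 mm thickness (along the bin), z up its 130 mm height.
- case_b: The second like case standing in the bin, beyond case_a, with up to about 8 mm between them. Same axes and origin as case_a.
- bin: Fixed grey sheet-steel trough, 256 mm long (y), 74 mm wide (x), rims 140 mm high, folded out to 92 mm. Inside 68 mm wide, floor 4 mm above the bench: a case standing in it ends 6 mm below the rims, its 60 mm width across the bin with 4 mm to spare each side. Origin: centre of its underside. Fixed end plate at the -y end, low lip at +y.
- end_plate: The fixed upright end plate at the -y end of the bin, as high as the rims. Same origin and axes as the bin; its inner face is at y = -125 mm.
- stop (a joint): Sliding end stop, a full-height plate saddled on the rims. 0 = open, its face at bin y = +85 mm; grows to 0.140 m as it goes towards the end plate (bin -y). Plate-to-stop distance = 0.210 minus this; three cases fill 0.096, so closed up is 0.114. Starts at 0 to 0.03. Slides stiffly (3 N) and stays where left; sliding the row too takes 5 to 10 N.
- stop_tab (a point): Centre of the top edge of the stop's thumb tab, 160 mm above the bench: an upright tab 44 mm wide across the bin, 10 mm thick along the bin, standing 20 mm above the rims (17 mm clear of the saddle). It lies 9 mm behind (bin +y) the face of the stop. Push it towards bin -y, or pinch it from above.
- oil_filter: White oil filter, a canister 76 mm across and 88 mm high, standing on the bench; leave alone. Origin: centre of its underside.
- wrench: Steel wrench 200 mm long lying on the bench; leave alone. Origin: under its middle.
- brake_disc: Dark brake disc 220 mm across, 44 mm high, lying on the far part of the bench; leave alone. Origin: centre of its underside.
There are look-alikes about, which are no part of the job. Leave any brown or orange look-alike of the case_a alone. What is shaped like the case_new but green is not meant.

How it is judged:
On the way, in this order (a step that is already met when the one before it is completed fails the run):
1. the case stands upright on the floor of the bin, between case_b and the stop ((angle between case_new's own x axis and vertical below 0.06 rad or angle between case_new's own x axis and vertical above 3.08 rad) and z of case_new in the frame of bin below 0.074 m and y of case_new in the frame of bin between -0.07 and 0.1 m and x of case_new in the frame of bin between -0.02 and 0.02 m and contact force between the fingers and case_new below 0.1 N), for 0.2 s.
2. the stop presses the whole row against the end plate (at least 3 N felt at the end plate) (value of joint stop above 0.109 m and contact force between case_a and end_plate above 3 N), for 0.02 s.
At the end, for the whole second after the job is handed in: All three cases stand upright (within 0.04 rad) on the bin floor in a row from the end plate: case_a, case_b, case_new, broad faces across the row; the stop is closed up on them, gaps of the whole row under 3 mm in all (stop joint 0.111 to 0.118); everything at rest (value of joint stop between 0.111 and 0.118 m and (angle between case_new's own x axis and vertical below 0.04 rad or angle between case_new's own x axis and vertical above 3.1 rad) and angle between each of case_a, case_b's own z axis and vertical below 0.04 rad and angle between the z axis of case_new and the y axis of bin, either way round below 0.06 rad and z of case_new in the frame of bin below 0.072 m and z of each of case_a, case_b in the frame of bin below 0.007 m and x of case_new in the frame of bin between -0.02 and 0.02 m and y of case_new in the frame of bin between -0.07 and -0.02 m and linear speed of case_new below 0.01 m/s and velocity of joint stop below 0.005 m/s and y of case_a in the frame of bin between -0.115 and -0.1 m and y of case_b in the frame of bin between -0.085 and -0.067 m and x of case_a in the frame of bin between -0.02 and 0.02 m and x of case_b in the frame of bin between -0.02 and 0.02 m); the robot touches nothing.
It fails at once if the row is rammed: more than 40 N between case_a and the end plate (contact force between case_a and end_plate above 40 N).
It fails at once if the case is dropped or falls over: it moves faster than 0.45 m/s while the fingers do not touch it (linear speed of case_new above 0.45 m/s and contact force between the fingers and case_new below 0.05 N).
It fails at once if the oil filter is disturbed (20 mm) (distance of oil_filter from where it was at the start of the episode above 0.02 m).
It fails at once if the wrench is disturbed (20 mm) (distance of wrench from where it was at the start of the episode above 0.02 m).
It fails at once if the brake disc is disturbed (20 mm) (distance of brake_disc from where it was at the start of the episode above 0.02 m).
It also fails if it takes over 72 s, if anything falls off the work surface, if the arm or the gripper's body presses on something with over 40 N, if the wrist force passes 120 N, or if a joint passes its speed limit or range.

## Working session

There is one attempt and no reset: what is moved stays moved. The work goes in short steps, Python scripts to look and compute and a tool call to move; the robot and the scene stay as the last step left them, time stands still between calls to the robot, and variables do not carry over. Pictures are saved under pics/ and viewed, at most 10 in all, crops included, and the job is handed in when it is done.

Besides the shell and the picture viewer there is one more tool, called after "Request:" as name([rows], argument=value, ...), one row to a line, values as JSON. apply_moves: Moves the arm, as the interface text tells. Its arguments: {"type":"object","properties":{"motion":{"type":"array","items":{"type":"array","items":{"type":"number"}}}},"required":["motion"]}

```bash
mkdir -p pics; cat > h.py <<'E'
import numpy as np, cv2
from bench import r
def ray(info,u,v):
    K=np.array(info["camera_matrix"]);T=np.array(info["T"])
    k=info["k1"]; 
    p=cv2.undistortPoints(np.array([[[u,v]]],float),K,np.array([k,0,0,0.]))[0,0]
    d=T[:3,:3]@np.array([p[0],-p[1],-1.]); return T[:3,3],d
def onz(info,u,v,z):
    o,d=ray(info,u,v); return o+d*(z-o[2])/d[2]
def proj(info,P):
    K=np.array(info["camera_matrix"]);T=np.array(info["T"])
    c=T[:3,:3].T@(np.array(P)-T[:3,3]); s=np.array([c[0]/-c[2],-c[1]/-c[2]])
    s=s*(1+info["k1"]*(s@s)); return K[:2,:2]@s+K[:2,2]
def snap(name,f):
    info=r.camera_info(name); im=r.read_camera(name); np.savez('pics/'+f+'.npz',im=im)
    cv2.imwrite('pics/'+f+'.png',cv2.cvtColor(im,cv2.COLOR_RGB2BGR)); return info,im
E
python3 - <<'E'
from h import *
for n in("top","side"):
    i,im=snap(n,n+'0'); print(n,i["k1"],np.round(i["T"],3).tolist(),np.round(i["camera_matrix"],1).tolist())
s=r.read_state();print(s["tcp_pos"],np.round(s["tcp_rot"],3).tolist(),s["time_s"])
E
```

```text
top -0.18741063450365075 [[-0.022, 0.996, -0.091, 0.474], [-0.999, -0.024, -0.027, -0.007], [-0.029, 0.091, 0.995, 1.185], [0.0, 0.0, 0.0, 1.0]] [[525.2, 0.0, 277.7], [0.0, 525.2, 208.6], [0.0, 0.0, 1.0]]
side 0.01000852550621847 [[-0.999, 0.028, -0.047, 0.549], [-0.053, -0.694, 0.718, 0.76], [-0.012, 0.72, 0.694, 0.846], [0.0, 0.0, 0.0, 1.0]] [[425.2, 0.0, 281.5], [0.0, 425.2, 215.3], [0.0, 0.0, 1.0]]
[0.23613598 0.63162657 0.23004812] [[-0.937, 0.35, -0.001], [0.35, 0.937, -0.002], [0.0, -0.002, -1.0]] 0.1
```

View pics/top0.png

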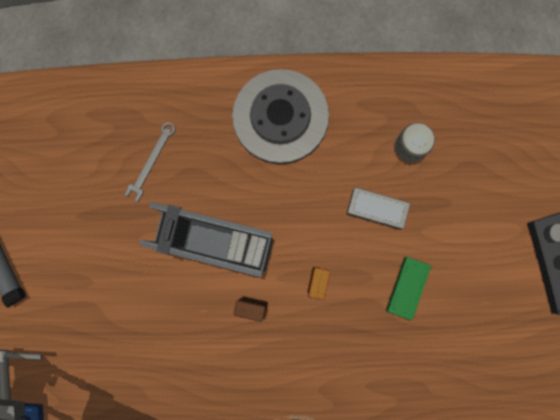

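View pics/side0.png

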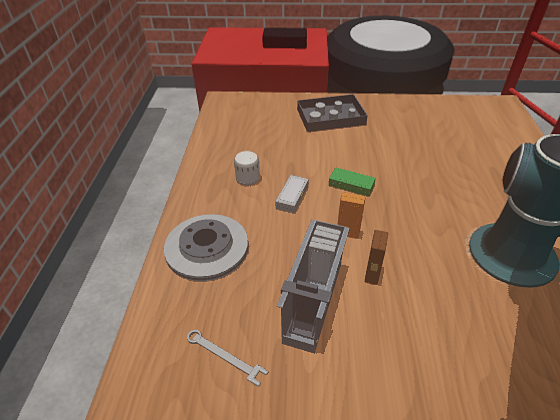

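Candidates in the top view are grey (379,208), green (409,288), orange standing (319,283) and brown standing (250,309). Only the grey one is bare steel and lying on a broad face, so it is case_new. The bin is around (213,243), with its stop at the left end (168,230). I'll confirm this with an enlarged crop and measure.

```bash
python3 - <<'E'
from h import *
i=r.camera_info("top"); im=np.load('pics/top0.npz')['im']
a=cv2.resize(im[180:240,335:425],None,fx=4,fy=4,interpolation=2)
b=cv2.resize(im[195:285,135:280],None,fx=5.5,fy=5.5,interpolation=2)
c=np.zeros((60+495-60+105,798,3),np.uint8); c=np.zeros((600,800,3),np.uint8)
b=cv2.resize(im[195:285,135:280],(580,360),interpolation=2)
c[:240,:360]=a; c[240:600,:580]=b
cv2.imwrite('pics/crop0.png',c[...,::-1])
hsv=cv2.cvtColor(im,cv2.COLOR_RGB2HSV)
m=((hsv[...,1]<60)&(hsv[...,2]>90)).astype(np.uint8)
z=np.zeros_like(m); z[180:240,335:425]=m[180:240,335:425]
cs,_=cv2.findContours(z,0,1); k=max(cs,key=cv2.contourArea)
P=np.array([onz(i,u,v,.032)[:2] for u,v in k[:,0]],np.float32)
print(cv2.boundingRect(k),cv2.minAreaRect(P*1000),cv2.boxPoints(cv2.minAreaRect(P*1000)))
E
```

```text
(348, 188, 62, 41) ((576.3504028320312, -198.19505310058594), (130.35169982910156, 60.0527229309082), 72.6897201538086) [[ 528.2912  -251.48468]
 [ 585.62396 -269.35315]
 [ 624.4096  -144.90543]
 [ 567.07684 -127.03696]]
```

View pics/crop0.png

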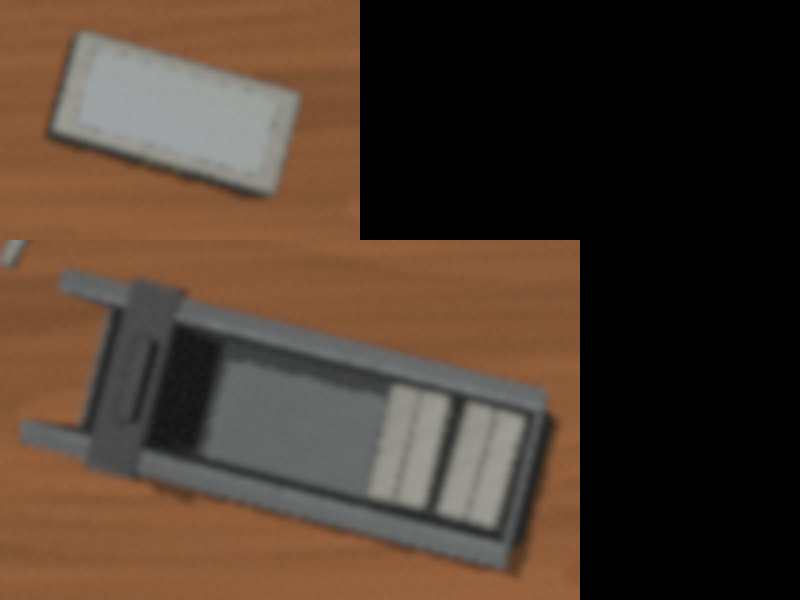

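The crop confirms it: the lying steel case measures 130×60 mm, centred at about (0.576,-0.198). The two standing cases are at the right end of the bin, by the end plate, and the stop with its thumb tab is at the left. Next I measure the bin from its rim corners.

```bash
python3 - <<'E'
from h import *
i=r.camera_info("top")
f=lambda x,y,z: onz(i,135+x/4-.4,195+(y-240)/4-.4,z)*1000
for n,x,y,z in [("TR",547,388,140),("BR",508,570,140),("TLo",63,268,140),("BLo",20,442,140),("tab",145,382,160),("tabtop",155,340,160),("tabbot",135,422,160),
 ("b1",390,382,134),("b2",368,500,134),("b3",428,512,134),("b4",450,392,134),("a1",466,402,134),("a2",436,518,134),("a3",498,530,134),("a4",526,412,134),
 ("plate_t",533,412,140),("plate_b",500,540,140)]:
    print(n,np.round(f(x,y,z/1000),1)[:2])
E
```

```text
TR [524.3  35. ]
BR [434.3  56.2]
TLo [590.6 280.8]
BLo [502.4 303.5]
tab [530.5 233.5]
tabtop [551.3 228.3]
tabbot [510.8 238.7]
b1 [529.3 114.2]
b2 [470.3 126.2]
b3 [463.7  96.1]
b4 [523.6  84. ]
a1 [518.4  76. ]
a2 [460.7  92.1]
a3 [454.1  61.2]
a4 [512.8  46. ]
plate_t [512.5  42.2]
plate_b [449.2  59.9]
```

```bash
cat >> h.py <<'E'
from scipy.linalg import logm,expm
from scipy.spatial.transform import Rotation as R
def pose(p,yaw_y,tilt):
    "tool-y at world angle yaw_y (deg), pointing down, then tilted about tool y"
    a=np.radians(yaw_y); y=np.array([np.cos(a),np.sin(a),0]); z=np.array([0,0,-1.]); x=np.cross(y,z)
    T=np.eye(4); T[:3,:3]=np.c_[x,y,z]@R.from_euler('y',tilt,degrees=True).as_matrix(); T[:3,3]=p; return T
def cur():
    s=r.read_state(); T=np.eye(4); T[:3,:3]=s["tcp_rot"]; T[:3,3]=s["tcp_pos"]; return T
def chunk(A,B,n):
    "n equal screw chunks from A to B: tool-frame shift (m), rotvec (deg)"
    D=expm(np.real(logm(np.linalg.inv(A)@B))/n)
    print(n,np.round(D[:3,3],4).tolist(),np.round(R.from_matrix(D[:3,:3]).as_rotvec(degrees=True),2).tolist())
E
python3 - <<'E'
from h import *
chunk(cur(),pose([.600,-.121,.22],-17.3,0),5)
E
```

```text
5 [-0.1814, -0.0287, 0.0021] [-0.02, 0.02, 17.36]
```

Request:
apply_moves([
  [-0.036,-0.003,0,0,0,3.47,0],
  [-0.073,-0.008,0.001,0,0,6.94,0],
  [-0.109,-0.014,0.001,0,0,10.4,0],
  [-0.145,-0.021,0.002,0,0,13.9,0],
  [-0.181,-0.029,0.002,0,0,17.36,0],
])

```text
time_s: 0.52
tcp_pos: [0.3966, 0.5406, 0.2284]
tcp_rot: [[-0.788, 0.616, -0.001], [0.616, 0.788, -0.001], [-0.0, -0.001, -1.0]]
force: [-0.7, 1.2, -0.0]
finger_gap: 1.003
grip_force: 0.0
```

Request:
apply_moves([
  [-0.036,-0.003,0,0,0,3.47,0],
  [-0.073,-0.008,0.001,0,0,6.94,0],
  [-0.109,-0.014,0.001,0,0,10.4,0],
  [-0.145,-0.021,0.002,0,0,13.9,0],
  [-0.181,-0.029,0.002,0,0,17.36,0],
])

```text
time_s: 0.93
tcp_pos: [0.5216, 0.4061, 0.2264]
tcp_rot: [[-0.568, 0.823, -0.001], [0.823, 0.568, -0.001], [0.0, -0.001, -1.0]]
force: [0.4, 0.1, -0.3]
finger_gap: 0.998
grip_force: 0.0
```

Request:
apply_moves([
  [-0.036,-0.003,0,0,0,3.47,0],
  [-0.073,-0.008,0.001,0,0,6.94,0],
  [-0.109,-0.014,0.001,0,0,10.4,0],
  [-0.145,-0.021,0.002,0,0,13.9,0],
  [-0.181,-0.029,0.002,0,0,17.36,0],
])

```text
time_s: 1.35
tcp_pos: [0.6005, 0.2407, 0.2244]
tcp_rot: [[-0.297, 0.955, -0.001], [0.955, 0.297, -0.0], [0.0, -0.001, -1.0]]
force: [0.4, 0.4, -0.1]
finger_gap: 0.999
grip_force: 0.0
```

Request:
apply_moves([
  [-0.036,-0.003,0,0,0,3.47,0],
  [-0.073,-0.008,0.001,0,0,6.94,0],
  [-0.109,-0.014,0.001,0,0,10.4,0],
  [-0.145,-0.021,0.002,0,0,13.9,0],
  [-0.181,-0.029,0.002,0,0,17.36,0],
])

```text
time_s: 1.77
tcp_pos: [0.6265, 0.0593, 0.2225]
tcp_rot: [[0.002, 1.0, -0.001], [1.0, -0.002, -0.0], [-0.0, -0.001, -1.0]]
force: [0.3, -0.2, -0.7]
finger_gap: 1.001
grip_force: 0.0
```

Request:
apply_moves([
  [-0.036,-0.003,0,0,0,3.47,0],
  [-0.073,-0.008,0.001,0,0,6.94,0],
  [-0.109,-0.014,0.001,0,0,10.4,0],
  [-0.145,-0.021,0.002,0,0,13.9,0],
  [-0.181,-0.029,0.002,0,0,17.36,0],
])

```text
time_s: 2.18
tcp_pos: [0.5971, -0.1215, 0.2205]
tcp_rot: [[0.3, 0.954, -0.001], [0.954, -0.3, 0.0], [-0.0, -0.001, -1.0]]
force: [0.6, 0.5, -0.3]
finger_gap: 1.002
grip_force: 0.0
```

Request:
apply_moves([
  [0,0,0,0,-7,0,0],
  [0,0,0,0,-14,0,0],
  [0,0,0,0,-21,0,0],
  [0,0,0,0,-28,0,0],
  [0,0,0,0,-35,0,0],
])

```text
time_s: 2.6
tcp_pos: [0.5986, -0.1205, 0.2226]
tcp_rot: [[0.245, 0.954, -0.17], [0.779, -0.298, -0.552], [-0.578, 0.003, -0.816]]
force: [-0.2, -0.1, -0.8]
finger_gap: 0.995
grip_force: 0.0
```

```bash
python3 - <<'E'
from h import *
s=r.read_state();print(s["tcp_pos"],s["joint_pos"],s["time_s"])
A=cur();B=pose([.600,-.121,.086],-17.3,-35);C=pose([.5828,-.176,.004],-17.3,-35)
print(np.degrees(np.arctan2(A[1,1],A[0,1])))
chunk(A,B,1);chunk(B,C,1);chunk(A,C,1)
E
```

```text
[ 0.59862979 -0.1204561   0.22260184] [ 0.0707057   0.28992009  1.7083626  -0.57625827  1.42134369  0.54454242] 2.6
-17.35481316375083
1 [0.0788, 0.001, 0.1116] [0.13, 0.29, -0.16]
1 [-0.0002, -0.0001, 0.1002] [0.0, -0.0, -0.0]
1 [0.0791, 0.0007, 0.2118] [0.13, 0.29, -0.16]
```

Request:
apply_moves([
  [0.02,0,0.028,0,0,0,0],
  [0.04,0,0.056,0,0.1,0,0],
  [0.06,0.001,0.084,0.1,0.2,-0.1,0],
  [0.079,0.001,0.112,0.1,0.3,-0.2,0],
  [0.079,0.001,0.13,0.1,0.3,-0.2,0],
])

```text
time_s: 3.02
tcp_pos: [0.5933, -0.128, 0.0638]
tcp_rot: [[0.236, 0.956, -0.176], [0.787, -0.294, -0.542], [-0.569, -0.01, -0.822]]
force: [-0.8, -0.4, -0.7]
finger_gap: 0.997
grip_force: 0.0
```

Request:
apply_moves([
  [0,0,0.025,0,0,0,0],
  [0,0,0.05,0,0,0,0],
  [0,0,0.07,0,0,0,0],
  [0,0,0.078,0,0,0,0],
  [0,0,0.082,0,0,0,0],
])

```text
time_s: 3.43
tcp_pos: [0.5801, -0.1747, 0.0002]
tcp_rot: [[0.24, 0.955, -0.175], [0.786, -0.297, -0.543], [-0.57, -0.007, -0.822]]
force: [-0.4, -0.1, 1.1]
finger_gap: 1.0
grip_force: 0.0
```

```bash
python3 - <<'E'
from h import *
s=r.read_state();print(s["tcp_pos"],s["force"],s["time_s"]); snap("wrist",'w1')
E
```

```text
[ 5.80094115e-01 -1.74674625e-01  1.82769295e-04] [-0.39884238 -0.08459515  1.08994163] 3.4333
```

View pics/w1.png

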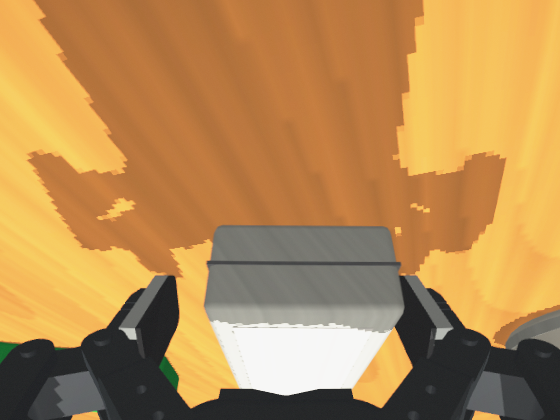

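The case lies between the fingers, slightly right of centre (case 208–400 px, fingers 178–400 px). I'll shift about 4 mm along +y, lift slightly and close.

Request:
apply_moves([
  [0,0.004,-0.005,0,0,0,0],
  [0,0.004,-0.005,0,0,0,0.15],
  [0,0.004,-0.005,0,0,0,0.3],
  [0,0.004,-0.005,0,0,0,0.5],
  [0,0.004,-0.005,0,0,0,0.7],
])

```text
time_s: 3.9
tcp_pos: [0.5889, -0.1718, 0.0083]
tcp_rot: [[0.243, 0.956, -0.167], [0.786, -0.295, -0.543], [-0.568, 0.001, -0.823]]
force: [0.4, 3.6, 6.0]
finger_gap: 0.691
grip_force: 66.3
```

Request:
apply_moves([
  [0,0,0,0,0,0,1],
  [0,0,0,0,0,0,1],
  [0,0,0,0,0,0,1],
  [0,0,0,0,0,0,1],
  [0,0,0,0,0,0,1],
])

```text
time_s: 4.32
tcp_pos: [0.5889, -0.1718, 0.0083]
tcp_rot: [[0.243, 0.956, -0.167], [0.786, -0.295, -0.543], [-0.568, 0.001, -0.823]]
force: [1.6, 3.8, 5.6]
finger_gap: 0.691
grip_force: 66.3
```

```bash
python3 - <<'E'
from h import *
A=cur(); a=np.radians(-17.3); w=np.array([np.cos(a),np.sin(a),0])
L=A.copy(); L[2,3]+=.08
c=np.array([.576,-.198,.016]); cl=c+[0,0,.08]
def B(cn):
    Q=R.from_rotvec(w*np.pi/2).as_matrix(); T=np.eye(4); T[:3,:3]=Q@L[:3,:3]; T[:3,3]=np.array(cn)+Q@(L[:3,3]-cl); return T
H=B([.57,-.17,.13]); F=B([.57,-.17,.068]); print(H[:3,3],F[:3,3],np.round(H[:3,:3],3).tolist())
chunk(A,L,1); chunk(L,H,4); chunk(H,F,1)
E
```

```text
[ 0.57660367 -0.16395313  0.15883994] [ 0.57660367 -0.16395313  0.09683994] [[0.167, 0.955, 0.247], [0.543, -0.298, 0.785], [0.823, 0.003, -0.568]]
1 [-0.0455, 0.0, -0.0658] [0.0, 0.0, 0.0]
4 [0.0008, -0.0035, -0.0195] [-0.04, 22.5, 0.05]
1 [-0.051, -0.0002, 0.0352] [0.0, 0.0, -0.0]
```

Request:
apply_moves([
  [-0.009,0,-0.013,0,0,0,1],
  [-0.018,0,-0.026,0,0,0,1],
  [-0.027,0,-0.039,0,0,0,1],
  [-0.036,0,-0.053,0,0,0,1],
  [-0.0455,0,-0.066,0,0,0,1],
])

```text
time_s: 4.73
tcp_pos: [0.5874, -0.1725, 0.0887]
tcp_rot: [[0.242, 0.955, -0.17], [0.786, -0.296, -0.543], [-0.569, -0.002, -0.822]]
force: [-1.1, 0.7, -2.3]
finger_gap: 0.692
grip_force: 65.2
```

Request:
apply_moves([
  [0,-0.001,-0.004,0,4.5,0,1],
  [0,-0.001,-0.008,0,9,0,1],
  [0,-0.002,-0.012,0,13.5,0,1],
  [0,-0.003,-0.016,0,18,0,1],
  [0.001,-0.0035,-0.0195,0,22.5,0,1],
])

```text
time_s: 5.15
tcp_pos: [0.5878, -0.1601, 0.1045]
tcp_rot: [[0.288, 0.956, -0.062], [0.935, -0.295, -0.198], [-0.208, -0.001, -0.978]]
force: [-0.6, -0.0, -2.5]
finger_gap: 0.69
grip_force: 65.2
```

Request:
apply_moves([
  [0,-0.001,-0.004,0,4.5,0,1],
  [0,-0.001,-0.008,0,9,0,1],
  [0,-0.002,-0.012,0,13.5,0,1],
  [0,-0.003,-0.016,0,18,0,1],
  [0.001,-0.0035,-0.0195,0,22.5,0,1],
])

```text
time_s: 5.57
tcp_pos: [0.5856, -0.1547, 0.1233]
tcp_rot: [[0.289, 0.956, 0.053], [0.94, -0.294, 0.174], [0.182, -0.001, -0.983]]
force: [-0.6, 0.1, -2.4]
finger_gap: 0.689
grip_force: 65.2
```

Request:
apply_moves([
  [0,-0.001,-0.004,0,4.5,0,1],
  [0,-0.001,-0.008,0,9,0,1],
  [0,-0.002,-0.012,0,13.5,0,1],
  [0,-0.003,-0.016,0,18,0,1],
  [0.001,-0.0035,-0.0195,0,22.5,0,1],
])

```text
time_s: 5.98
tcp_pos: [0.5813, -0.1566, 0.1424]
tcp_rot: [[0.247, 0.956, 0.16], [0.802, -0.294, 0.519], [0.543, 0.0, -0.839]]
force: [-0.1, -0.3, -3.6]
finger_gap: 0.691
grip_force: 65.3
```

Request:
apply_moves([
  [0,-0.001,-0.004,0,4.5,0,1],
  [0,-0.001,-0.008,0,9,0,1],
  [0,-0.002,-0.012,0,13.5,0,1],
  [0,-0.003,-0.016,0,18,0,1],
  [0.001,-0.0035,-0.0195,0,22.5,0,1],
])

```text
time_s: 6.4
tcp_pos: [0.575, -0.1652, 0.1587]
tcp_rot: [[0.167, 0.956, 0.242], [0.543, -0.294, 0.786], [0.823, 0.0, -0.568]]
force: [0.3, -0.1, -2.6]
finger_gap: 0.686
grip_force: 65.3
```

```bash
python3 - <<'E'
from h import *
s=r.read_state();print(s["tcp_pos"],s["joint_pos"],np.round(s["tcp_rot"],3).tolist(),s["finger_gap"],s["time_s"])
i,im=snap("side",'s1')
u=proj(i,[.57,-.17,.13]).astype(int);print(u)
c=cv2.resize(im[max(0,u[1]-80):u[1]+70,u[0]-100:u[0]+100],(800,600),interpolation=2); cv2.imwrite('pics/s1c.png',c[...,::-1])
E
```

```text
[ 0.57500192 -0.16524081  0.15868862] [-0.76718569  0.44241488  1.81077372  0.82710461  1.50039631 -0.80367961] [[0.167, 0.956, 0.242], [0.543, -0.294, 0.786], [0.823, 0.0, -0.568]] 0.6860040099124611 6.4
[294 167]
```

View pics/s1c.png

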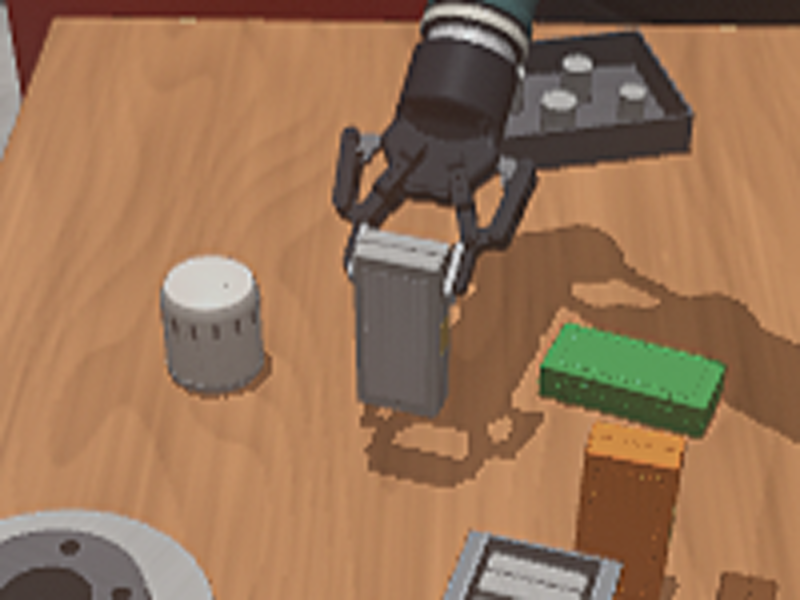

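The case hangs upright: top edge at about (400,240) in the crop, bottom at about (400,405), clear of the filter and the green case. Now I lower it.

Request:
apply_moves([
  [-0.0123,0,0.0085,0,0,0,1],
  [-0.0247,0,0.017,0,0,0,1],
  [-0.035,0,0.024,0,0,0,1],
  [-0.043,0,0.0296,0,0,0,1],
  [-0.047,0,0.0325,0,0,0,1],
])

```text
time_s: 6.87
tcp_pos: [0.5743, -0.1625, 0.0978]
tcp_rot: [[0.172, 0.956, 0.239], [0.543, -0.294, 0.787], [0.822, -0.006, -0.569]]
force: [-0.9, 0.1, -2.5]
finger_gap: 0.691
grip_force: 65.4
```

Request:
apply_moves([
  [-0.001,0,0.0007,0,0,0,1],
  [-0.002,0,0.0014,0,0,0,1],
  [-0.003,0,0.002,0,0,0,1],
  [-0.0035,0,0.0024,0,0,0,1],
  [-0.0041,0,0.0028,0,0,0,1],
])

```text
time_s: 7.28
tcp_pos: [0.5754, -0.1641, 0.0954]
tcp_rot: [[0.17, 0.955, 0.242], [0.544, -0.296, 0.786], [0.822, -0.002, -0.57]]
force: [-1.2, 0.5, -2.9]
finger_gap: 0.693
grip_force: 65.4
```

Request:
apply_moves([
  [-0.0008,0,0.0006,0,0,0,1],
  [-0.0008,0,0.0006,0,0,0,1],
  [-0.0016,0,0.0011,0,0,0,1],
  [-0.0016,0,0.0011,0,0,0,1],
  [-0.0016,0,0.0011,0,0,0,1],
])

```text
time_s: 7.7
tcp_pos: [0.5754, -0.1641, 0.0942]
tcp_rot: [[0.17, 0.955, 0.242], [0.542, -0.295, 0.786], [0.823, -0.002, -0.568]]
force: [-1.5, -0.2, 5.8]
finger_gap: 0.693
grip_force: 66.1
```

Request:
apply_moves([
  [-0.0008,0,0.0006,0,0,0,1],
  [-0.0008,0,0.0006,0,0,0,1],
  [-0.0008,0,0.0006,0,0,0,1],
  [-0.0008,0,0.0006,0,0,0,1],
  [-0.0008,0,0.0006,0,0,0,1],
])

```text
time_s: 8.12
tcp_pos: [0.5753, -0.164, 0.0942]
tcp_rot: [[0.169, 0.956, 0.242], [0.542, -0.295, 0.787], [0.823, -0.002, -0.568]]
force: [-3.5, -1.6, 8.9]
finger_gap: 0.691
grip_force: 66.6
```

Request:
apply_moves([
  [0,0,0,0,0,0,0.2],
  [0,0,0,0,0,0,0.1],
  [0,0,0,0,0,0,0],
  [0,0,0,0,0,0,0],
  [0,0,0,0,0,0,0],
])

```text
time_s: 8.53
tcp_pos: [0.575, -0.1637, 0.0916]
tcp_rot: [[0.171, 0.955, 0.241], [0.543, -0.296, 0.786], [0.822, -0.004, -0.569]]
force: [0.2, -0.4, -0.0]
finger_gap: 0.999
grip_force: 0.0
```

Request:
apply_moves([
  [0,0,-0.008,0,0,0,0],
  [0,0,-0.03,0,0,0,0],
  [0,0,-0.06,0,0,0,0],
  [0,0,-0.09,0,0,0,0],
  [0,0,-0.12,0,0,0,0],
])

```text
time_s: 8.95
tcp_pos: [0.5455, -0.2591, 0.1611]
tcp_rot: [[0.171, 0.955, 0.241], [0.543, -0.295, 0.786], [0.822, -0.004, -0.569]]
force: [0.7, 0.6, 0.3]
finger_gap: 1.001
grip_force: 0.0
```

```bash
python3 - <<'E'
from h import *
i,im=snap("top",'t2'); print(cur()[:3,3])
m=[int(v) for v in proj(i,[.57,-.17,.13])];print(m)
c=cv2.resize(im[m[1]-60:m[1]+60,m[0]-80:m[0]+80],(800,600),interpolation=2); cv2.imwrite('pics/t2c.png',c[...,::-1]);print(m[0]-80,m[1]-60)
hsv=cv2.cvtColor(im,cv2.COLOR_RGB2HSV); q=((hsv[...,1]<60)&(hsv[...,2]>90)).astype(np.uint8)
z=np.zeros_like(q); s=np.s_[m[1]-40:m[1]+40,m[0]-40:m[0]+40]; z[s]=q[s]
for k in cv2.findContours(z,0,1)[0]:
    if cv2.contourArea(k)>60:
        P=np.array([onz(i,u,v,.13)[:2] for u,v in k[:,0]],np.float32)*1000; print(cv2.boundingRect(k),cv2.minAreaRect(P))
E
```

```text
[ 0.54630489 -0.26489661  0.1646999 ]
[372, 206]
292 146
(363, 192, 21, 31) ((569.9226684570312, -171.87109375), (31.66316032409668, 58.81914520263672), 72.6694107055664)
```

View pics/t2c.png

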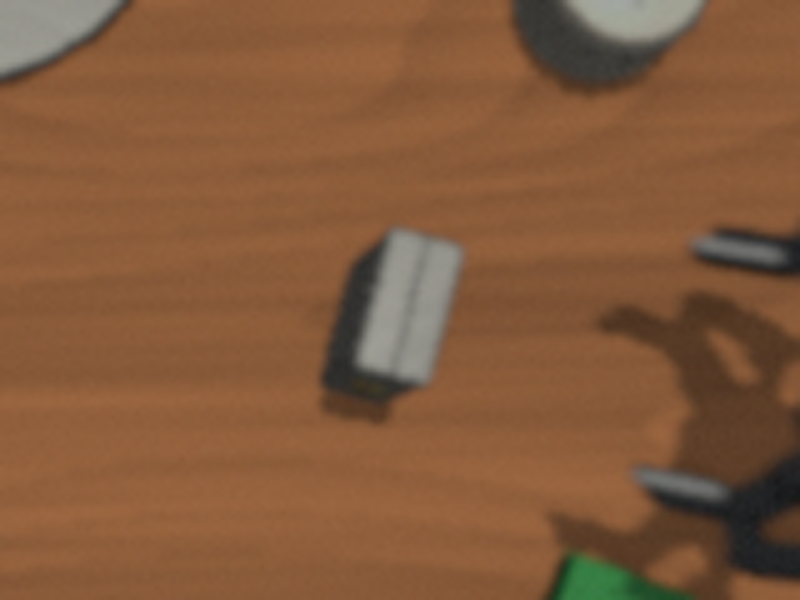

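The case stands cleanly on end at (0.570,-0.172), with its thickness along 72.7°. I'll regrasp from above across the thickness.

```bash
python3 - <<'E'
from h import *
A=cur(); U=A.copy(); U[2,3]+=.08
H=pose([.57,-.172,.25],72.7,0)
chunk(A,U,1); chunk(U,H,5)
D=logm(np.linalg.inv(U)@H)
for k in range(1,6): print(np.round((U@expm(np.real(D)*k/5))[:3,3],3))
E
```

```text
1 [0.0656, 0.0002, -0.0459] [0.0, -0.0, -0.0]
5 [0.0151, 0.0114, 0.0104] [8.61, -8.56, -16.48]
[ 0.562 -0.252  0.251]
[ 0.573 -0.234  0.256]
[ 0.578 -0.213  0.258]
[ 0.577 -0.192  0.256]
[ 0.57  -0.172  0.25 ]
```

Request:
apply_moves([
  [0.013,0,-0.009,0,0,0,0],
  [0.026,0,-0.018,0,0,0,0],
  [0.039,0,-0.027,0,0,0,0],
  [0.053,0,-0.037,0,0,0,0],
  [0.0656,0,-0.046,0,0,0,0],
])

```text
time_s: 9.42
tcp_pos: [0.5464, -0.2579, 0.2425]
tcp_rot: [[0.17, 0.956, 0.241], [0.543, -0.295, 0.786], [0.822, -0.003, -0.569]]
force: [0.6, -0.6, 0.4]
finger_gap: 1.002
grip_force: 0.0
```

Request:
apply_moves([
  [0.003,0.002,0.002,1.72,-1.71,-3.3,0],
  [0.006,0.0045,0.004,3.44,-3.42,-6.6,0],
  [0.009,0.007,0.006,5.17,-5.14,-9.9,0],
  [0.012,0.009,0.008,6.89,-6.85,-13.2,0],
  [0.0151,0.0114,0.0104,8.61,-8.56,-16.48,0],
])

```text
time_s: 9.83
tcp_pos: [0.5625, -0.2451, 0.2482]
tcp_rot: [[-0.091, 0.992, 0.086], [0.701, 0.003, 0.713], [0.708, 0.125, -0.695]]
force: [1.2, 0.2, 0.1]
finger_gap: 1.005
grip_force: 0.0
```

Request:
apply_moves([
  [0.003,0.002,0.002,1.72,-1.71,-3.3,0],
  [0.006,0.0045,0.004,3.44,-3.42,-6.6,0],
  [0.009,0.007,0.006,5.17,-5.14,-9.9,0],
  [0.012,0.009,0.008,6.89,-6.85,-13.2,0],
  [0.0151,0.0114,0.0104,8.61,-8.56,-16.48,0],
])

```text
time_s: 10.25
tcp_pos: [0.5734, -0.2269, 0.2531]
tcp_rot: [[-0.366, 0.93, -0.026], [0.753, 0.312, 0.58], [0.548, 0.193, -0.814]]
force: [-0.3, -0.8, -0.5]
finger_gap: 1.0
grip_force: 0.0
```

Request:
apply_moves([
  [0.003,0.002,0.002,1.72,-1.71,-3.3,0],
  [0.006,0.0045,0.004,3.44,-3.42,-6.6,0],
  [0.009,0.007,0.006,5.17,-5.14,-9.9,0],
  [0.012,0.009,0.008,6.89,-6.85,-13.2,0],
  [0.0151,0.0114,0.0104,8.61,-8.56,-16.48,0],
])

```text
time_s: 10.67
tcp_pos: [0.5783, -0.2058, 0.2551]
tcp_rot: [[-0.622, 0.779, -0.081], [0.694, 0.597, 0.402], [0.361, 0.194, -0.912]]
force: [-0.1, 0.1, 0.4]
finger_gap: 1.002
grip_force: 0.0
```

Request:
apply_moves([
  [0.003,0.002,0.002,1.72,-1.71,-3.3,0],
  [0.006,0.0045,0.004,3.44,-3.42,-6.6,0],
  [0.009,0.007,0.006,5.17,-5.14,-9.9,0],
  [0.012,0.009,0.008,6.89,-6.85,-13.2,0],
  [0.0151,0.0114,0.0104,8.61,-8.56,-16.48,0],
])

```text
time_s: 11.08
tcp_pos: [0.5768, -0.1843, 0.2533]
tcp_rot: [[-0.828, 0.556, -0.073], [0.534, 0.821, 0.201], [0.172, 0.128, -0.977]]
force: [0.3, -0.3, 0.6]
finger_gap: 1.002
grip_force: 0.0
```

Request:
apply_moves([
  [0.003,0.002,0.002,1.72,-1.71,-3.3,0],
  [0.006,0.0045,0.004,3.44,-3.42,-6.6,0],
  [0.009,0.007,0.006,5.17,-5.14,-9.9,0],
  [0.012,0.009,0.008,6.89,-6.85,-13.2,0],
  [0.0151,0.0114,0.0104,8.61,-8.56,-16.48,0],
])

```text
time_s: 11.5
tcp_pos: [0.5699, -0.1646, 0.2472]
tcp_rot: [[-0.957, 0.291, -0.002], [0.291, 0.957, 0.004], [0.003, 0.004, -1.0]]
force: [-0.3, 0.1, -0.0]
finger_gap: 1.004
grip_force: 0.0
```

```bash
python3 - <<'E'
from h import *
A=cur(); print(A[:3,3],r.read_state()["joint_pos"],r.read_state()["time_s"])
chunk(A,pose([.57,-.172,.16],72.7,0),1); chunk(A,pose([.57,-.172,.09],72.7,0),1)
E
```

```text
[ 0.56987788 -0.16463834  0.24724089] [-0.32527564  0.1026567   1.76352972  0.00363615  1.27865525 -1.60166617] 11.5
1 [-0.0025, -0.0073, 0.0872] [0.2, -0.18, 0.37]
1 [-0.0028, -0.0076, 0.1572] [0.2, -0.18, 0.37]
```

Request:
apply_moves([
  [-0.0026,-0.0074,0.03,0.2,-0.2,0.4,0],
  [-0.0026,-0.0074,0.06,0.2,-0.2,0.4,0],
  [-0.0026,-0.0074,0.09,0.2,-0.2,0.4,0],
  [-0.0026,-0.0074,0.12,0.2,-0.2,0.4,0],
  [-0.0026,-0.0074,0.14,0.2,-0.2,0.4,0],
])

```text
time_s: 11.92
tcp_pos: [0.568, -0.1713, 0.1039]
tcp_rot: [[-0.954, 0.301, -0.004], [0.301, 0.954, 0.003], [0.005, 0.002, -1.0]]
force: [0.5, -0.4, -0.4]
finger_gap: 1.0
grip_force: 0.0
```

Request:
apply_moves([
  [0,0,0.01,0,0,0,0],
  [0,0,0.015,0,0,0,0],
  [0,0,0.015,0,0,0,0],
  [0,0,0.015,0,0,0,0.2],
  [0,0,0.015,0,0,0,0.4],
])

```text
time_s: 12.33
tcp_pos: [0.5711, -0.1732, 0.093]
tcp_rot: [[-0.954, 0.301, 0.002], [0.301, 0.954, 0.001], [-0.001, 0.001, -1.0]]
force: [0.2, -0.7, -0.1]
finger_gap: 0.745
grip_force: 0.0
```

```bash
python3 - <<'E'
from h import *
A=cur(); s=r.read_state(); print(A[:3,3],s["finger_gap"],s["force"]); chunk(A,pose([.57,-.172,.09],72.7,0),1)
E
```

```text
[ 0.57110849 -0.17315617  0.09304652] 0.7450077804652094 [ 0.21241442 -0.72017743 -0.07090996]
1 [0.0014, 0.0008, 0.003] [0.05, 0.08, -0.21]
```

Request:
apply_moves([
  [0.001,0.001,0.002,0,0,0,0.5],
  [0.001,0.001,0.002,0,0,0,0.55],
  [0.001,0.001,0.002,0,0,0,0.6],
  [0.001,0.001,0.002,0,0,0,0.65],
  [0.001,0.001,0.002,0,0,0,0.75],
])

```text
time_s: 12.75
tcp_pos: [0.5695, -0.1714, 0.0896]
tcp_rot: [[-0.954, 0.301, -0.001], [0.301, 0.954, 0.002], [0.001, 0.001, -1.0]]
force: [0.2, 1.6, 4.3]
finger_gap: 0.37
grip_force: 60.0
```

Request:
apply_moves([
  [0,0,0,0,0,0,1],
  [0,0,0,0,0,0,1],
  [0,0,0,0,0,0,1],
  [0,0,-0.01,0,0,0,1],
  [0,0,-0.02,0,0,0,1],
])

```text
time_s: 13.17
tcp_pos: [0.5672, -0.1712, 0.1076]
tcp_rot: [[-0.954, 0.301, -0.006], [0.301, 0.954, 0.002], [0.006, 0.001, -1.0]]
force: [-0.0, 0.1, -3.4]
finger_gap: 0.366
grip_force: 59.5
```

Request:
apply_moves([
  [0,0,-0.035,0,0,0,1],
  [0,0,-0.07,0,0,0,1],
  [0,0,-0.1,0,0,0,1],
  [0,0,-0.13,0,0,0,1],
  [0,0,-0.16,0,0,0,1],
])

```text
time_s: 13.58
tcp_pos: [0.5685, -0.1718, 0.2705]
tcp_rot: [[-0.954, 0.301, -0.002], [0.301, 0.954, 0.001], [0.003, 0.001, -1.0]]
force: [0.8, 0.3, -2.1]
finger_gap: 0.366
grip_force: 59.9
```

```bash
python3 - <<'E'
from h import *
A=cur(); s=r.read_state(); print(A[:3,3],s["finger_gap"],s["force"]); chunk(A,pose([.5134,.1708,.27],75,0),2)
E
```

```text
[ 0.56852049 -0.1718472   0.27050053] 0.3658659822590575 [ 0.76283493  0.25436988 -2.1323128 ]
2 [0.0761, 0.1559, 0.0005] [0.02, -0.08, -1.26]
```

Request:
apply_moves([
  [0.01,0.02,0,0,0,-0.2,1],
  [0.025,0.051,0,0,0,-0.5,1],
  [0.042,0.086,0,0,0,-0.8,1],
  [0.059,0.121,0,0,0,-1,1],
  [0.076,0.156,0,0,0,-1.26,1],
])

```text
time_s: 14.0
tcp_pos: [0.5427, 0.0009, 0.2694]
tcp_rot: [[-0.96, 0.281, -0.002], [0.281, 0.96, 0.001], [0.002, 0.001, -1.0]]
force: [0.5, -0.3, -3.2]
finger_gap: 0.368
grip_force: 60.0
```

Request:
apply_moves([
  [0.017,0.035,0,0,0,-0.2,1],
  [0.034,0.07,0,0,0,-0.5,1],
  [0.051,0.105,0,0,0,-0.8,1],
  [0.066,0.135,0,0,0,-1,1],
  [0.076,0.156,0,0,0,-1.26,1],
])

```text
time_s: 14.42
tcp_pos: [0.5129, 0.1735, 0.2696]
tcp_rot: [[-0.966, 0.257, -0.003], [0.257, 0.966, 0.002], [0.003, 0.001, -1.0]]
force: [0.3, 0.7, -2.3]
finger_gap: 0.368
grip_force: 60.2
```

Request:
apply_moves([
  [0,0,0,0,0,0,1],
  [0,0,0,0,0,0,1],
])

```text
time_s: 14.58
tcp_pos: [0.5136, 0.1718, 0.2695]
tcp_rot: [[-0.967, 0.256, -0.002], [0.256, 0.967, 0.001], [0.002, 0.0, -1.0]]
force: [-0.9, -0.1, -2.5]
finger_gap: 0.366
grip_force: 60.6
```

```bash
python3 - <<'E'
from h import *
A=cur(); s=r.read_state(); print(A[:3,3],s["finger_gap"],s["force"]); chunk(A,pose([.5134,.1708,.24],75,0),1)
i,im=snap("wrist",'w2'); print(i["T"]); snap("side","s2")
print([np.round(proj(r.camera_info("side"),p)).tolist() for p in ([.5134,.1708,.14],[.5134,.1708,.27])])
E
```

```text
[0.51362534 0.1717887  0.26946453] 0.3662387423218073 [-0.92920747 -0.05350675 -2.50820947]
1 [-0.0001, -0.001, 0.0295] [0.01, -0.14, 0.19]
[[ 2.55023561e-01 -9.23706101e-01 -2.85884632e-01  4.39139598e-01]
 [ 9.66934738e-01  2.43486877e-01  7.58376776e-02  1.89182958e-01]
 [-4.42569323e-04 -2.95772176e-01  9.55258407e-01  4.11981476e-01]
 [ 0.00000000e+00  0.00000000e+00  0.00000000e+00  1.00000000e+00]]
[[316.0, 262.0], [319.0, 219.0]]
```

View pics/w2.png

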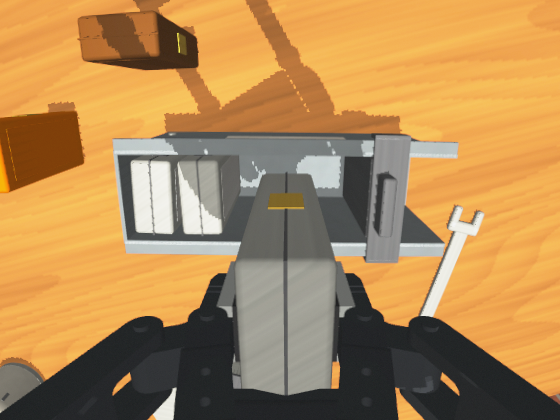

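```bash
python3 - <<'E'
from h import *
i=r.camera_info("wrist")
for n,u,v,z in [("rim -x,-y",114,139,.14),("rim -x,+y",458,142,.14),("rim +x,-y",126,254,.14),("rim+x,+y",445,248,.14),("case bot -x L",260,174,.18),("R",311,174,.18),("tab top",388,177,.16),("tab bot",388,237,.16),("b face",236,157,.134),("b face",218,232,.134)]:
    p=onz(i,u,v,z)*1000; q=p[:2]-[512.9,168.9]; c,s=np.cos(np.radians(15)),np.sin(np.radians(15))
    print(n,np.round(p[:2],1),"bin xy",np.round([q[0]*c-q[1]*s,q[0]*s+q[1]*c],1))
E
```

```text
rim -x,-y [436.8  58.2] bin xy [ -44.9 -126.6]
rim -x,+y [504.1 301.9] bin xy [-43.  126.2]
rim +x,-y [524.8  32.3] bin xy [  46.9 -128.9]
rim+x,+y [585.6 280.8] bin xy [ 41.3 126.9]
case bot -x L [482.8 159.7] bin xy [-26.7 -16.7]
R [491.1 190.7] bin xy [-26.7  15.4]
tab top [511.1 241.9] bin xy [-20.6  70. ]
tab bot [554.9 233.9] bin xy [23.7 73.7]
b face [474.3 140.3] bin xy [-29.9 -37.6]
b face [527.7 108.9] bin xy [ 29.8 -54.2]
```

Everything is consistent: the rims come out at ±45 mm, and the held case is within about 2 mm of the bin centre line. I'll descend and watch the force as the case enters.

Request:
apply_moves([
  [0.001,-0.001,0.01,0,0,0,1],
  [0.001,-0.001,0.02,0,0,0,1],
  [0.001,-0.001,0.03,0,0,0,1],
  [0.001,-0.001,0.037,0,0,0,1],
  [0.001,-0.001,0.042,0,0,0,1],
])

```text
time_s: 15.1
tcp_pos: [0.5121, 0.1694, 0.2252]
tcp_rot: [[-0.966, 0.26, -0.005], [0.26, 0.966, 0.001], [0.005, -0.001, -1.0]]
force: [-0.5, -0.2, -3.2]
finger_gap: 0.369
grip_force: 60.6
```

Request:
apply_moves([
  [0,0,0.004,0,0,0,1],
  [0,0,0.008,0,0,0,1],
  [0,0,0.012,0,0,0,1],
  [0,0,0.016,0,0,0,1],
  [0,0,0.02,0,0,0,1],
])

```text
time_s: 15.52
tcp_pos: [0.5132, 0.1704, 0.2075]
tcp_rot: [[-0.966, 0.259, -0.001], [0.259, 0.966, 0.002], [0.002, 0.001, -1.0]]
force: [-0.5, -0.3, -2.0]
finger_gap: 0.366
grip_force: 60.6
```

Request:
apply_moves([
  [0,0,0.01,0,0,0,1],
  [0,0,0.02,0,0,0,1],
  [0,0,0.03,0,0,0,1],
  [0,0,0.04,0,0,0,1],
  [0,0,0.05,0,0,0,1],
])

```text
time_s: 15.93
tcp_pos: [0.5125, 0.1703, 0.156]
tcp_rot: [[-0.966, 0.259, -0.003], [0.259, 0.966, 0.001], [0.003, 0.001, -1.0]]
force: [0.0, -0.8, -3.4]
finger_gap: 0.365
grip_force: 60.6
```

Request:
apply_moves([
  [0,0,0.01,0,0,0,1],
  [0,0,0.02,0,0,0,1],
  [0,0,0.03,0,0,0,1],
  [0,0,0.04,0,0,0,1],
  [0,0,0.05,0,0,0,1],
])

```text
time_s: 16.35
tcp_pos: [0.5128, 0.1704, 0.1065]
tcp_rot: [[-0.966, 0.259, -0.002], [0.259, 0.966, 0.002], [0.002, 0.001, -1.0]]
force: [0.3, 1.0, -2.8]
finger_gap: 0.367
grip_force: 60.6
```

Request:
apply_moves([
  [0,0,0.004,0,0,0,1],
  [0,0,0.008,0,0,0,1],
  [0,0,0.011,0,0,0,1],
  [0,0,0.011,0,0,0,1],
  [0,0,0.011,0,0,0,1],
])

```text
time_s: 16.77
tcp_pos: [0.5131, 0.1705, 0.0968]
tcp_rot: [[-0.966, 0.259, -0.001], [0.259, 0.966, 0.002], [0.002, 0.001, -1.0]]
force: [-0.3, 0.5, -3.3]
finger_gap: 0.369
grip_force: 60.6
```

Request:
apply_moves([
  [0,0,0.001,0,0,0,1],
  [0,0,0.002,0,0,0,1],
  [0,0,0.003,0,0,0,1],
  [0,0,0.0035,0,0,0,1],
  [0,0,0.0035,0,0,0,1],
])

```text
time_s: 17.18
tcp_pos: [0.5132, 0.1706, 0.0937]
tcp_rot: [[-0.966, 0.259, -0.001], [0.259, 0.966, 0.002], [0.001, 0.002, -1.0]]
force: [-1.4, -0.5, 0.6]
finger_gap: 0.366
grip_force: 60.9
```

Request:
apply_moves([
  [0,0,0.0005,0,0,0,1],
  [0,0,0.0005,0,0,0,1],
  [0,0,0.0005,0,0,0,1],
])

```text
time_s: 17.43
tcp_pos: [0.5132, 0.1706, 0.0936]
tcp_rot: [[-0.966, 0.259, -0.001], [0.259, 0.966, 0.002], [0.001, 0.001, -1.0]]
force: [-2.5, -0.7, 5.7]
finger_gap: 0.369
grip_force: 61.5
```

The case is on the floor: z matches 0.0936 and about 8 N is supported. I'll open partly and withdraw.

Request:
apply_moves([
  [0,0,0,0,0,0,0.55],
  [0,0,0,0,0,0,0.48],
  [0,0,0,0,0,0,0.45],
  [0,0,0,0,0,0,0.45],
  [0,0,0,0,0,0,0.45],
])

```text
time_s: 17.85
tcp_pos: [0.5128, 0.1705, 0.0924]
tcp_rot: [[-0.966, 0.259, -0.002], [0.259, 0.966, 0.002], [0.002, 0.001, -1.0]]
force: [-0.9, -0.8, 0.4]
finger_gap: 0.551
grip_force: 0.0
```

Request:
apply_moves([
  [0,0,-0.006,0,0,0,0.45],
  [0,0,-0.02,0,0,0,0.45],
  [0,0,-0.04,0,0,0,0.45],
  [0,0,-0.07,0,0,0,0.45],
  [0,0,-0.1,0,0,0,0.45],
])

```text
time_s: 18.27
tcp_pos: [0.512, 0.1701, 0.1929]
tcp_rot: [[-0.966, 0.259, -0.004], [0.259, 0.966, 0.001], [0.004, -0.0, -1.0]]
force: [0.8, 0.8, 0.2]
finger_gap: 0.546
grip_force: 0.0
```

Request:
apply_moves([
  [0,0,-0.01,0,0,0,0.6],
  [0,0,-0.02,0,0,0,0.8],
  [0,0,-0.02,0,0,0,1],
  [0,0,-0.02,0,0,0,1],
  [0,0,-0.02,0,0,0,1],
])

```text
time_s: 18.68
tcp_pos: [0.5119, 0.17, 0.2107]
tcp_rot: [[-0.966, 0.259, -0.005], [0.259, 0.966, 0.001], [0.005, -0.0, -1.0]]
force: [0.6, -0.1, -1.7]
finger_gap: 0.001
grip_force: 0.0
```

```bash
python3 - <<'E'
from h import *
s=r.read_state(); print(s["tcp_pos"],s["finger_gap"],s["time_s"])
snap("wrist",'w3')
E
```

```text
[0.51185839 0.16997383 0.21065713] 0.0013177821230187484 18.6833
```

View pics/w3.png

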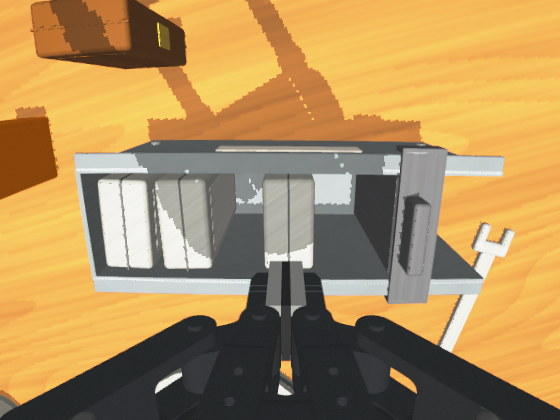

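case_new stands upright in the bin at px (289,222), between case_b (188,222) and the stop (tab at about (417,237)). Next I go over behind the tab with the gripper shut.

```bash
python3 - <<'E'
from h import *
A=cur(); chunk(A,pose([.5388,.2655,.205],75,0),1);chunk(A,pose([.5388,.2655,.15],75,0),1)
E
```

```text
1 [-0.0014, 0.0993, 0.0053] [-0.04, -0.3, 0.01]
1 [-0.0017, 0.0993, 0.0603] [-0.04, -0.3, 0.01]
```

Request:
apply_moves([
  [0,0.025,0,0,0,0,1],
  [0,0.05,0,0,-0.1,0,1],
  [-0.001,0.075,0,0,-0.2,0,1],
  [-0.0015,0.099,0.003,0,-0.3,0,1],
  [-0.0015,0.0995,0.005,0,-0.3,0,1],
])

```text
time_s: 19.15
tcp_pos: [0.5402, 0.2692, 0.2056]
tcp_rot: [[-0.967, 0.257, 0.002], [0.257, 0.967, 0.001], [-0.001, 0.002, -1.0]]
force: [-0.3, -0.8, -0.0]
finger_gap: -0.003
grip_force: 0.0
```

Request:
apply_moves([
  [0,0,0.015,0,0,0,1],
  [0,0,0.03,0,0,0,1],
  [0,0,0.042,0,0,0,1],
  [0,0,0.05,0,0,0,1],
  [0,0,0.053,0,0,0,1],
])

```text
time_s: 19.57
tcp_pos: [0.5387, 0.265, 0.1517]
tcp_rot: [[-0.966, 0.259, -0.001], [0.259, 0.966, -0.002], [0.0, -0.002, -1.0]]
force: [0.5, -0.7, 0.3]
finger_gap: -0.002
grip_force: 0.0
```

Request:
apply_moves([
  [0,0,0,0,0,0,1],
  [0,0,0,0,0,0,1],
])

```text
time_s: 19.73
tcp_pos: [0.5405, 0.2659, 0.1548]
tcp_rot: [[-0.966, 0.259, 0.003], [0.259, 0.966, 0.0], [-0.003, 0.001, -1.0]]
force: [0.6, 0.4, 0.3]
finger_gap: 0.002
grip_force: 0.0
```

```bash
python3 - <<'E'
from h import *
A=cur(); s=r.read_state(); print(A[:3,3],s["force"],s["time_s"])
i,im=snap("side",'s3'); u=proj(i,A[:3,3]).astype(int); print(u)
c=cv2.resize(im[u[1]-50:u[1]+40,u[0]-60:u[0]+60],(800,600),interpolation=2); cv2.imwrite('pics/s3c.png',c[...,::-1])
E
```

```text
[0.5405161  0.26588668 0.15479767] [0.64912514 0.36077299 0.25637513] 19.7333
[303 294]
```

View pics/s3c.png

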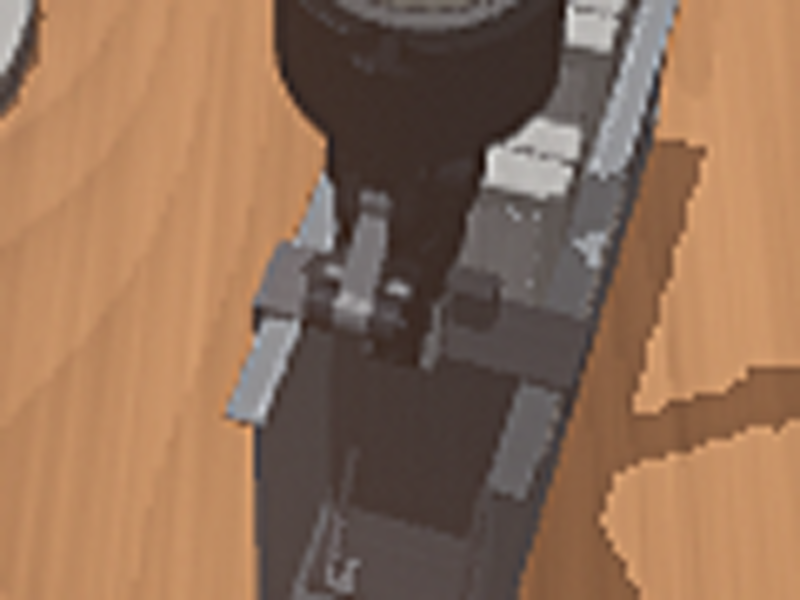

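The fingers are behind the tab (tips near (400,355); the tab's right part shows at (475,300)). I'll lower a little more, then push towards bin −y.

Request:
apply_moves([
  [0,0,0.003,0,0,0,1],
  [0,-0.002,0.003,0,0,0,1],
  [0,-0.004,0.003,0,0,0,1],
  [0,-0.006,0.003,0,0,0,1],
  [0,-0.008,0.003,0,0,0,1],
])

```text
time_s: 20.2
tcp_pos: [0.5383, 0.2581, 0.1519]
tcp_rot: [[-0.966, 0.259, 0.004], [0.259, 0.966, 0.0], [-0.003, 0.001, -1.0]]
force: [1.0, 2.7, -0.0]
finger_gap: 0.001
grip_force: 1.3
```

Request:
apply_moves([
  [0,-0.002,0,0,0,0,1],
  [0,-0.004,0,0,0,0,1],
  [0,-0.006,0,0,0,0,1],
  [0,-0.008,0,0,0,0,1],
  [0,-0.01,0,0,0,0,1],
])

```text
time_s: 20.62
tcp_pos: [0.5358, 0.2488, 0.1518]
tcp_rot: [[-0.966, 0.258, 0.004], [0.258, 0.966, 0.001], [-0.003, 0.002, -1.0]]
force: [0.8, 2.1, 0.4]
finger_gap: 0.003
grip_force: 1.5
```

Request:
apply_moves([
  [0,-0.002,0,0,0,0,1],
  [0,-0.004,0,0,0,0,1],
  [0,-0.006,0,0,0,0,1],
  [0,-0.008,0,0,0,0,1],
  [0,-0.01,0,0,0,0,1],
])

```text
time_s: 21.03
tcp_pos: [0.5331, 0.2389, 0.1518]
tcp_rot: [[-0.966, 0.259, 0.003], [0.259, 0.966, 0.0], [-0.003, 0.001, -1.0]]
force: [-1.0, 3.2, 0.9]
finger_gap: 0.0
grip_force: 1.7
```

Request:
apply_moves([
  [0,-0.002,0,0,0,0,1],
  [0,-0.004,0,0,0,0,1],
  [0,-0.006,0,0,0,0,1],
  [0,-0.008,0,0,0,0,1],
  [0,-0.01,0,0,0,0,1],
])

```text
time_s: 21.45
tcp_pos: [0.5305, 0.2292, 0.1517]
tcp_rot: [[-0.966, 0.259, 0.003], [0.259, 0.966, 0.0], [-0.003, 0.001, -1.0]]
force: [0.0, 3.4, 1.8]
finger_gap: -0.002
grip_force: 1.9
```

Request:
apply_moves([
  [0,-0.0015,0,0,0,0,1],
  [0,-0.003,0,0,0,0,1],
  [0,-0.0045,0,0,0,0,1],
  [0,-0.006,0,0,0,0,1],
  [0,-0.0075,0,0,0,0,1],
])

```text
time_s: 21.87
tcp_pos: [0.5285, 0.222, 0.1516]
tcp_rot: [[-0.966, 0.259, 0.003], [0.259, 0.966, 0.0], [-0.003, 0.001, -1.0]]
force: [-0.9, 2.4, 3.3]
finger_gap: -0.001
grip_force: 2.0
```

Request:
apply_moves([
  [0,-0.0015,0,0,0,0,1],
  [0,-0.003,0,0,0,0,1],
  [0,-0.0045,0,0,0,0,1],
  [0,-0.006,0,0,0,0,1],
  [0,-0.0075,0,0,0,0,1],
])

```text
time_s: 22.28
tcp_pos: [0.5266, 0.2147, 0.1516]
tcp_rot: [[-0.966, 0.259, 0.003], [0.259, 0.966, 0.0], [-0.003, 0.001, -1.0]]
force: [-1.3, 3.5, 4.5]
finger_gap: -0.003
grip_force: 2.1
```

Request:
apply_moves([
  [0,-0.0015,0,0,0,0,1],
  [0,-0.003,0,0,0,0,1],
  [0,-0.0045,0,0,0,0,1],
  [0,-0.006,0,0,0,0,1],
  [0,-0.0075,0,0,0,0,1],
])

```text
time_s: 22.7
tcp_pos: [0.5247, 0.2081, 0.1516]
tcp_rot: [[-0.966, 0.259, 0.003], [0.259, 0.966, 0.001], [-0.003, 0.002, -1.0]]
force: [-1.8, 5.3, 2.8]
finger_gap: -0.003
grip_force: 3.0
```

Request:
apply_moves([
  [0,-0.0015,0,0,0,0,1],
  [0,-0.003,0,0,0,0,1],
  [0,-0.0045,0,0,0,0,1],
  [0,-0.006,0,0,0,0,1],
  [0,-0.0075,0,0,0,0,1],
])

```text
time_s: 23.12
tcp_pos: [0.5227, 0.2008, 0.1517]
tcp_rot: [[-0.966, 0.259, 0.003], [0.259, 0.966, 0.001], [-0.003, 0.002, -1.0]]
force: [-1.6, 5.3, 3.0]
finger_gap: -0.003
grip_force: 3.0
```

Request:
apply_moves([
  [0,-0.0015,0,0,0,0,1],
  [0,-0.003,0,0,0,0,1],
  [0,-0.0045,0,0,0,0,1],
  [0,-0.006,0,0,0,0,1],
  [0,-0.0075,0,0,0,0,1],
])

```text
time_s: 23.53
tcp_pos: [0.5207, 0.1936, 0.1516]
tcp_rot: [[-0.966, 0.259, 0.003], [0.259, 0.966, 0.001], [-0.003, 0.002, -1.0]]
force: [-0.9, 6.1, 4.3]
finger_gap: -0.002
grip_force: 3.0
```

Request:
apply_moves([
  [0,-0.0015,0,0,0,0,1],
  [0,-0.003,0,0,0,0,1],
  [0,-0.0045,0,0,0,0,1],
  [0,-0.006,0,0,0,0,1],
  [0,-0.0075,0,0,0,0,1],
])

```text
time_s: 23.95
tcp_pos: [0.5188, 0.1864, 0.1516]
tcp_rot: [[-0.966, 0.259, 0.003], [0.259, 0.966, 0.001], [-0.003, 0.002, -1.0]]
force: [-1.2, 6.2, 3.5]
finger_gap: -0.001
grip_force: 3.1
```

Request:
apply_moves([
  [0,-0.0015,0,0,0,0,1],
  [0,-0.003,0,0,0,0,1],
  [0,-0.0045,0,0,0,0,1],
  [0,-0.006,0,0,0,0,1],
  [0,-0.0075,0,0,0,0,1],
])

```text
time_s: 24.37
tcp_pos: [0.5168, 0.1791, 0.1516]
tcp_rot: [[-0.966, 0.259, 0.003], [0.259, 0.966, 0.001], [-0.003, 0.002, -1.0]]
force: [-2.5, 6.4, 4.0]
finger_gap: -0.0
grip_force: 3.1
```

Request:
apply_moves([
  [0,-0.001,0,0,0,0,1],
  [0,-0.002,0,0,0,0,1],
  [0,-0.003,0,0,0,0,1],
  [0,-0.004,0,0,0,0,1],
  [0,-0.005,0,0,0,0,1],
])

```text
time_s: 24.78
tcp_pos: [0.5156, 0.175, 0.1517]
tcp_rot: [[-0.966, 0.259, 0.003], [0.259, 0.966, 0.003], [-0.003, 0.003, -1.0]]
force: [-1.6, 7.7, 2.9]
finger_gap: -0.003
grip_force: 4.0
```

Request:
apply_moves([
  [0,-0.001,0,0,0,0,1],
  [0,-0.002,0,0,0,0,1],
  [0,-0.003,0,0,0,0,1],
  [0,-0.004,0,0,0,0,1],
  [0,-0.005,0,0,0,0,1],
])

```text
time_s: 25.2
tcp_pos: [0.5145, 0.1708, 0.1517]
tcp_rot: [[-0.966, 0.259, 0.004], [0.259, 0.966, 0.004], [-0.003, 0.005, -1.0]]
force: [-1.5, 10.5, 2.8]
finger_gap: -0.002
grip_force: 5.0
```

Request:
apply_moves([
  [0,-0.0007,0,0,0,0,1],
  [0,-0.0014,0,0,0,0,1],
  [0,-0.0021,0,0,0,0,1],
  [0,-0.0028,0,0,0,0,1],
  [0,-0.0035,0,0,0,0,1],
])

```text
time_s: 25.62
tcp_pos: [0.5137, 0.1678, 0.1517]
tcp_rot: [[-0.966, 0.259, 0.004], [0.259, 0.966, 0.005], [-0.003, 0.006, -1.0]]
force: [-0.7, 12.5, 2.3]
finger_gap: -0.003
grip_force: 6.0
```

Request:
apply_moves([
  [0,-0.0006,0,0,0,0,1],
  [0,-0.0012,0,0,0,0,1],
  [0,-0.0018,0,0,0,0,1],
])

```text
time_s: 25.87
tcp_pos: [0.5136, 0.1676, 0.1519]
tcp_rot: [[-0.966, 0.26, 0.005], [0.26, 0.966, 0.008], [-0.003, 0.009, -1.0]]
force: [0.3, 17.3, -0.2]
finger_gap: -0.002
grip_force: 7.9
```

Request:
apply_moves([
  [0,-0.0006,0,0,0,0,1],
  [0,-0.0012,0,0,0,0,1],
  [0,-0.0012,0,0,0,0,1],
])

```text
time_s: 26.12
tcp_pos: [0.5136, 0.1675, 0.1519]
tcp_rot: [[-0.966, 0.26, 0.006], [0.26, 0.966, 0.01], [-0.003, 0.011, -1.0]]
force: [0.4, 19.2, -0.9]
finger_gap: 0.0
grip_force: 8.8
```

Request:
apply_moves([
  [0,0.003,0,0,0,0,1],
  [0,0.008,0,0,0,0,1],
  [0,0.018,0,0,0,0,1],
  [0,0.03,-0.01,0,0,0,1],
  [0,0.04,-0.04,0,0,0,1],
])

```text
time_s: 26.53
tcp_pos: [0.5195, 0.2003, 0.1867]
tcp_rot: [[-0.966, 0.259, -0.007], [0.259, 0.966, -0.004], [0.005, -0.006, -1.0]]
force: [-0.4, -0.2, -1.3]
finger_gap: -0.001
grip_force: 0.0
```

Request:
apply_moves([
  [0,0.04,-0.02,0,0,0,1],
  [0,0.08,-0.03,0,0,0,1],
  [0,0.12,-0.03,0,0,0,1],
  [0,0.16,-0.03,0,0,0,1],
  [0,0.19,-0.03,0,0,0,1],
])

```text
time_s: 26.95
tcp_pos: [0.5728, 0.3884, 0.2227]
tcp_rot: [[-0.966, 0.258, 0.005], [0.258, 0.966, 0.001], [-0.005, 0.002, -1.0]]
force: [0.6, -0.6, -0.3]
finger_gap: 0.001
grip_force: 0.0
```

```bash
python3 - <<'E'
from h import *
i,im=snap("top",'t4'); print(cur()[:3,3])
c=cv2.resize(im[195:285,135:280],(800,500),interpolation=2); cv2.imwrite('pics/t4c.png',c[...,::-1])
E
```

```text
[0.57341528 0.39290403 0.22185926]
```

View pics/t4c.png

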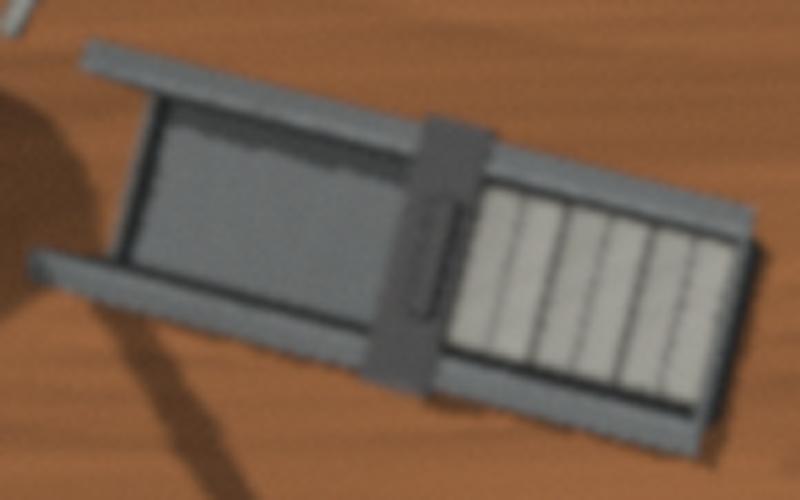

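The three cases stand tight together against the end plate, with the stop up against them (tab at crop (437,262)). I'll check the stop value, then hand in.

```bash
python3 - <<'E'
from h import *
i=r.camera_info("top"); p=onz(i,135+437/5.517-.4,195+262/5.556-.4,.16)[:2]*1000-[512.9,168.9]
y=p@[.259,.966]; st=(85-(y-9))/1000; print("tab y",y,"stop ~",st)
if .108<st<.12: print(r.hand_in())
E
```

```text
tab y -22.32308311676417 stop ~ 0.11632308311676416
the job is handed in; nothing more can be done
None
```

I stood the steel case on end in the bin, next to the other two, pushed the stop up with a light press (about 19 N at the tool), and handed the job in. The last picture showed all three cases tight against the end plate, with the stop at about 0.116 m (limits 0.111 to 0.118); the hand-in gave no verdict.

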